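# Fit the axle of a pipe roller stand

## Task

Fit the loose rubber-tyred roller and its plain steel axle to the roller stand that is fixed to the bench: set the roller into its saddle between the two upright plates, lay the axle in the two V-blocks in line with the holes, and let go of both. Then push the axle endways through the near plate, the roller and the far plate until it is fully home against the end stop. Leave the other things on the bench where they are.

Things in the scene. Friction and masses are not known exactly. Their poses are not given: they have to be found in the camera images.
- stand: Roller stand fixed to the bench: dark steel base 80 (x) x 264 (y) x 12 (z) mm. Origin: centre of the base's underside, on the bench; z up. The axle line runs along the stand's y at x = 0, z = 60 mm; the axle goes in towards +y. All points on it have the stand's axes. End stop: 44 mm wide block, face at y = 120 mm, top z = 75 mm.
- near_hole (a point): Centre of the 23 mm round hole in the near upright plate, at y = 17 mm, z = 60 mm of the stand. The near and far plates are alike: grey, 64 mm wide, 10 mm thick, top at z = 84 mm; the far one is centred at y = 103 mm. The gap between them is 76 mm.
- seat (a point): Where the roller's centre lies when seated: y = 60 mm, z = 60 mm of the stand, midway between the two plates, over a steel V-saddle 48 mm wide, rims at z = 43 mm, that centres the roller so that its bore is on the axle line.
- vee_mid (a point): Where the axle's centre goes when laid in the V-blocks: y = -80 mm, z = 60 mm of the stand; its front end is then 12 mm short of the near plate. Two steel 90-degree V-blocks, 36 mm wide, V 20 mm wide at the rims (z = 56 mm): outer one y = -129 to -105 mm, inner one -20 to 4 mm. Between them only bolt heads 6 mm high on the base.
- home (a point): Where the axle's centre is when it is fully home, its front end against the end stop: y = 40 mm, z = 60 mm of the stand. Its tail then ends at y = -40 mm, between the V-blocks. Pushing takes a few newtons until the stop.
- axle_c (a point): Centre of the axle, a loose plain steel round bar 20 mm in diameter and 160 mm long, both ends alike and chamfered (flat end faces 15 mm across), lying flat on the bench (centre 10 mm up). The point's y axis is the bar's long axis; x and z turn as it rolls. About 0.3 kg.
- roller_c (a point): Centre of the roller, a loose black rubber-tyred drum with a steel hub, 54 mm in diameter and 60 mm long, with a 23 mm bore right through it, lying on its side on the bench (centre 27 mm up). The point's y axis is the bore's axis; x and z turn as it rolls. About 0.25 kg.
- pipe_stub: Bystander, not the axle: a loose offcut of painted pipe, 34 mm in diameter and 140 mm long, lying on the bench along its own y axis. Origin: centre of its underside.
- mug: Bystander: a loose stoneware mug, 85 mm across, 88 mm high, handle towards its -y. Origin: underside, between cup and handle (the cup's axis is 15 mm to its +y).
- spray_can: Bystander: a loose standing spray can, 65 mm in diameter, 196 mm high. Origin: centre of its underside.
- tee_a: Bystander: a loose brass pipe tee, 64 x 53 x 34 mm. Origin: centre of its underside.
- elbow_a: Bystander: a loose grey pipe elbow, 59 x 83 x 42 mm. Origin: centre of its underside.
Not all that is in view belongs to the job. What is shaped like the part that bears roller_c but blue is not meant.

How it is judged:
On the way:
1. the roller lies in its saddle between the plates and the axle lies in the two V-blocks, wholly in front of the near plate, both let go and at rest (x of roller_c in the frame of stand between -0.005 and 0.005 m and y of roller_c in the frame of stand between 0.048 and 0.072 m and z of roller_c in the frame of stand between 0.054 and 0.066 m and angle between the y axis of roller_c and the y axis of stand, either way round below 0.15 rad and x of axle_c in the frame of stand between -0.005 and 0.005 m and z of axle_c in the frame of stand between 0.054 and 0.066 m and angle between the y axis of axle_c and the y axis of stand, either way round below 0.06 rad and y of axle_c in the frame of stand between -0.12 and -0.066 m and linear speed of each of axle, roller below 0.02 m/s and contact force between the fingers and axle below 0.3 N and contact force between the fingers and roller below 0.3 N), for 0.2 s.
At the end, for the whole second after the job is handed in: The axle runs through near plate, roller and far plate, its centre within 6 mm of fully home, on the axle line within 5 mm sideways, 6 mm in height and 0.06 rad; the roller lies in its saddle (12 mm along, 5 mm sideways, 6 mm in height, 0.15 rad); both let go and at rest (x of roller_c in the frame of stand between -0.005 and 0.005 m and y of roller_c in the frame of stand between 0.048 and 0.072 m and z of roller_c in the frame of stand between 0.054 and 0.066 m and angle between the y axis of roller_c and the y axis of stand, either way round below 0.15 rad and x of axle_c in the frame of stand between -0.005 and 0.005 m and z of axle_c in the frame of stand between 0.054 and 0.066 m and angle between the y axis of axle_c and the y axis of stand, either way round below 0.06 rad and y of axle_c in the frame of stand between 0.034 and 0.046 m and linear speed of each of axle, roller below 0.02 m/s and contact force between the fingers and axle below 0.3 N and contact force between the fingers and roller below 0.3 N); the robot touches nothing.
It fails at once if a bystander (pipe offcut, mug, spray can, tee, elbow) is shifted by more than 40 mm or a standing one knocked over (distance of any of pipe_stub, mug, spray_can, tee_a, elbow_a from where it was at the start of the episode above 0.04 m or angle between any of mug, spray_can's own z axis and vertical above 0.5 rad).
It also fails if it takes over 70 s, if anything falls off the work surface, if the arm or the gripper's body presses on something with over 40 N, if the wrist force passes 120 N, or if a joint passes its speed limit or range.

## Robot

A 6-joint arm with a two-finger parallel gripper is mounted at the origin on a cart in front of the work surface, level with it; the furniture and walls round the work are solid. World frame = base frame: x ahead of the robot, y to its left, z up, the work surface at z = 0. Lengths are in m, angles in rad, forces in N, time in s.
With the tool pointing down it reaches from about 0.375 to 0.9 m from the base axis. Payload 3.1 kg.
Tool frame: the origin (TCP) lies between the finger pads; the fingertips stand 22 mm ahead of it and the grasp point (between the pads) lies 3 mm ahead of it; x points along the fingers, y is the direction in which the jaws open and shut, and the axes are right-handed (so a half turn about x gives the same grasp; the last joint's range is limited). The gripper opens to 87 mm and grips with 3 to 60 N. Pads are 19 mm wide; open, the fingers measure 117 mm over their backs; the gripper's body (75 mm by 190 mm) begins 51 mm behind the grasp point.
Start: joints at [1.02, 0.527, 1.433, -0, 1.181, -0.178], TCP at [0.227, 0.582, 0.245] pointing down, gripper open.
Joint ranges: [-3.08, 3.08], [-0.75, 2.2], [0.22, 2.44], [-1.43, 4.57], [0, 2.65], [-2.85, 2.85]. Speed limits (rad/s): [2.79, 2.79, 3.14, 3.14, 3.14, 3.14].

## Interface

Orientations are given as a unit quaternion [x, y, z, w].
In Python, from workcell import state, capture, job_done gives the robot as it stands.
- The arm moves only by the tool arm_command, never from a script. Its argument "increments" is a list of rows, each an object with "linear": the shift along the tool's x, y, z in m, a list of three; "yaw": the turn about the tool's x in degrees; "gripper": the closure in counts, from 0 (fully open) to 255 (shut). In form: [{"linear": [tx, ty, tz], "yaw": yaw, "gripper": gripper}, ...]. A call has exactly 5 rows; each row is the pose to reach, as a shift and turn from the pose measured when the call began, along the tool's axes at that moment; what a row does not reach only later rows make up. A row lasts 1/12 s, in which the tool goes at most 41.7 mm and 7.16 degrees, less where a joint would pass 70% of its speed; a pose out of reach is approached as far as the arm can. A call with a gripper value outside its range is refused whole. The fingers move at their own pace and stop on an object; "squeeze" is the grip in N (left out, the last holds). Time passes only in rows, so rows that repeat a pose let the fingers close, or fill a call up. It gives the time, the measured TCP pose, the force and the opening at its end, in the units of the state.
- state(): the state, without advancing time (a new reading comes with each control period).
- capture(name): name is "scene" or "top" or "wrist"; returns a dict with "image" (384x512x3 uint8, blue, green, red), "mtx" (3x3 intrinsics, pixels), "rvec" (rotation vector, rad) and "tvec" (3), from world to camera coordinates, as OpenCV has them. Camera axes: x right, y down, z forward; pixel columns grow to the right and rows downward; lengths in m; the calibration is good to about 2 mm. A picture is of the moment at which its call begins. There is no depth.
- job_done(): hands the job in, once; it reports no verdict.
The state is a dict: "time": time; "q": joint angles; "dq": joint speeds; "joint_efforts": joint torques, N m; "ee_pos": TCP position; "orientation": TCP orientation; "force": force on the tool from outside, world axes, zero at the start; "moment": the same for the moment, N m; "grip_width": opening from 0.0 (shut) to 1.0 (fully open).
Only numpy, scipy, OpenCV 4.12 (cv2) and the standard library are available. Lean on these libraries where they do the work, as an engineer would, in place of code of your own. Each camera call takes 0.05 s, during which the arm holds its last target.

## Working session

There is one attempt and no reset: what is moved stays moved. The work goes in short steps, Python scripts to look and compute and a tool call to move; the robot and the scene stay as the last step left them, time stands still between calls to the robot, and variables do not carry over. Pictures are saved under pics/ and viewed, and the job is handed in when it is done.

Besides the shell and the picture viewer there is one more tool, called after "Emit:" as name([rows], argument=value, ...), one row to a line, values as JSON. arm_command: Moves the arm, as the interface text tells. Its arguments: {"type":"object","properties":{"increments":{"type":"array"},"squeeze":{"type":"number"}},"required":["increments"]}

```bash
ls; mkdir -p pics; cat > h.py <<'E'
import numpy as np, cv2
from workcell import state, capture, job_done
from scipy.spatial.transform import Rotation as R
def shot(n,f):
    c=capture(n); cv2.imwrite('pics/'+f+'.png',c['image']); np.savez('pics/'+f+'.npz',**c); return c
def load(f): return dict(np.load('pics/'+f+'.npz'))
def ray(c,u,v):
    Rm=cv2.Rodrigues(c['rvec'])[0]; p=cv2.undistortPoints(np.array([[[u,v]]],float),c['mtx'],None)[0,0]
    d=Rm.T@np.array([p[0],p[1],1]); o=-Rm.T@np.ravel(c['tvec']); return o,d
def onz(c,u,v,z):
    o,d=ray(c,u,v); return o+d*(z-o[2])/d[2]
def proj(c,P):
    return cv2.projectPoints(np.array(P,float).reshape(-1,1,3),c['rvec'],c['tvec'],c['mtx'],None)[0][:,0]
E
python3 - <<'E'
from h import *
for n in('scene','top','wrist'):
    c=shot(n,n+'0'); o,d=ray(c,256,192); print(n,o,d)
print(state())
E
```

```text
pics
scene [ 4.42802504e-04 -8.29378218e-01  5.37157373e-01] [ 0.4817827   0.78382492 -0.39220654]
top [0.40781894 0.0498614  1.20538858] [ 0.14868582  0.01268469 -0.98886365]
wrist [0.15546551 0.61017274 0.38367119] [ 0.26828329 -0.09130318 -0.9591107 ]
{'time': 0.15, 'q': array([ 1.02046529e+00,  5.28296788e-01,  1.43357254e+00,  1.29999682e-05,
        1.18140438e+00, -1.78502235e-01]), 'dq': array([ 1.36136675e-03, -2.42871659e-03, -3.47891298e-03, -2.39658641e-05,
       -1.32341389e-03,  3.66621237e-06]), 'joint_efforts': array([ 3.67282773e-04, -4.40434277e+01, -1.76842511e+01,  6.32413197e-02,
        5.52665431e-02, -1.12967612e-04]), 'ee_pos': array([0.22677523, 0.58186119, 0.24378054]), 'orientation': array([ 0.13015321,  0.69513689, -0.1312608 ,  0.6947053 ]), 'force': array([-0.58389655, -0.60730567,  0.58236647]), 'moment': array([ 0.03242372, -0.05881149,  0.01743707]), 'grip_width': 0.9972367777447515}
```

View pics/scene0.png

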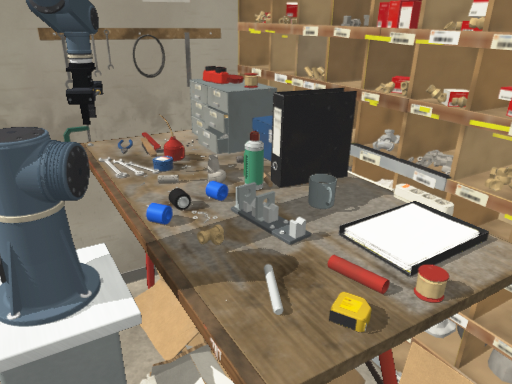

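View pics/top0.png

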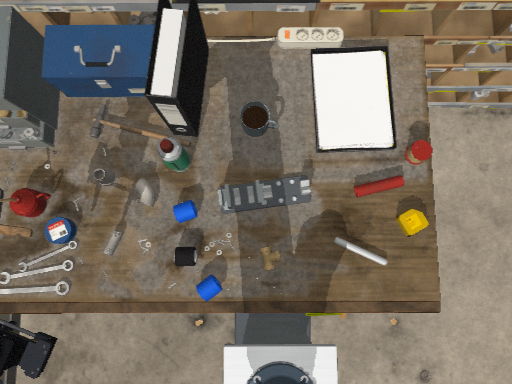

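View pics/wrist0.png

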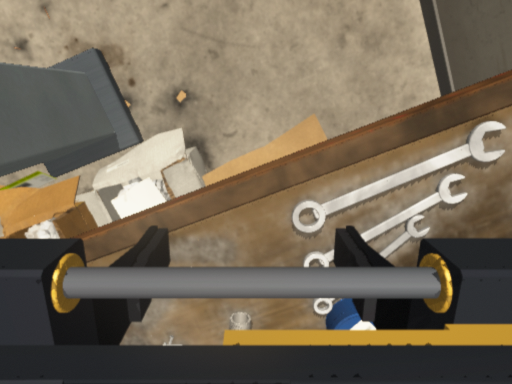

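```bash
python3 - <<'E'
from h import *
c=load('top0'); im=c['image']
a=cv2.resize(im[160:225,200:330],None,fx=6,fy=6,interpolation=cv2.INTER_CUBIC)
cv2.imwrite('pics/cropstand.png',a)
b=cv2.resize(im[230:310,160:250],None,fx=4,fy=4,interpolation=cv2.INTER_CUBIC)
d=cv2.resize(im[220:300,310:400],None,fx=4,fy=4,interpolation=cv2.INTER_CUBIC)
cv2.imwrite('pics/croproll.png',np.hstack([b,d]))
s=load('scene0')['image'][170:250,140:320]
cv2.imwrite('pics/cropscene.png',cv2.resize(s,None,fx=4,fy=4,interpolation=cv2.INTER_CUBIC))
for n,u,v,z in [('roller',187,256,.054),('axle',360,251,.01),('stand',265,193,.012),('tee',269,258,.02),('pipe',380,186,.02),('can',174,150,.196),('mug',255,118,.088)]: print(n,onz(c,u,v,z).round(3))
print(c['mtx'])
E
```

```text
roller [0.402 0.256 0.054]
axle [ 0.414 -0.234  0.01 ]
stand [0.584 0.039 0.012]
tee [0.396 0.029 0.02 ]
pipe [ 0.602 -0.297  0.02 ]
can [0.668 0.27  0.196]
mug [0.787 0.066 0.088]
[[410.73917733   0.         260.24398576]
 [  0.         410.73917733 193.4773165 ]
 [  0.           0.           1.        ]]
```

View pics/cropstand.png

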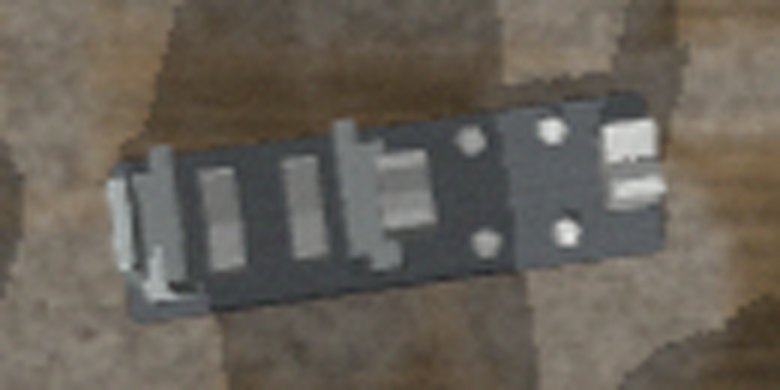

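View pics/croproll.png

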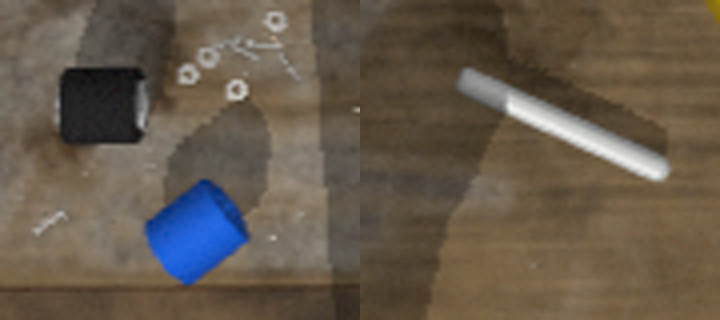

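View pics/cropscene.png

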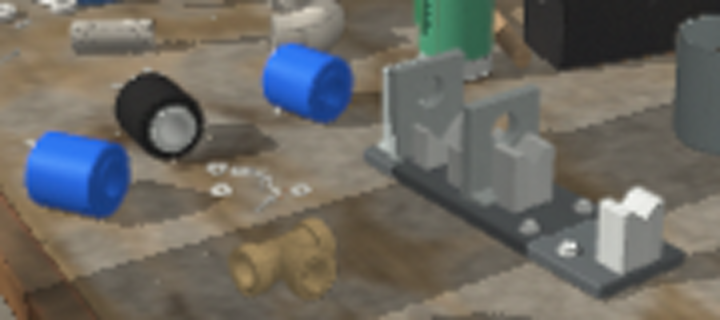

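In the top view, the roller candidates are the black drum (187,256), blue (185,211) and blue (208,288). I choose black with the steel hub. The axle candidates are the silver bar (360,251), the red pipe (380,186) and a small grey piece (113,242). I choose the silver bar. The stand's plates and end stop are at the image left, so stand +y ≈ world +y.

```bash
cat >> h.py <<'E'
def rectpts(c,mask,z):
    n,l,s,_=cv2.connectedComponentsWithStats(mask.astype(np.uint8)); k=1+np.argmax(s[1:,4])
    cn=max(cv2.findContours((l==k).astype(np.uint8),0,2)[0],key=cv2.contourArea)
    P=np.array([onz(c,float(u),float(v),z)[:2] for u,v in cn[:,0]],np.float32)
    hull=cv2.convexHull((l==k).nonzero() and np.argwhere(l==k)[:,::-1].astype(np.float32))[:,0]
    return cv2.minAreaRect(P), l==k
E
python3 - <<'E'
from h import *
c=load('top0'); im=c['image'].astype(int); hsv=cv2.cvtColor(c['image'],cv2.COLOR_BGR2HSV).astype(int)
H,W=im.shape[:2]; yy,xx=np.mgrid[:H,:W]
def win(x0,x1,y0,y1): return (xx>=x0)&(xx<x1)&(yy>=y0)&(yy<y1)
m=(hsv[...,2]<75)&win(165,205,240,272)
r,mk=rectpts(c,m,.030); print('roller',r,mk.sum())
m2=(im.min(2)>95)&(hsv[...,1]<40)&win(328,395,232,270)
r,mk2=rectpts(c,m2,.01); print('axle',r,mk2.sum())
m3=(im[...,0]>=im[...,2]-2)&win(212,316,170,218)&(hsv[...,2]<230)
r,mk3=rectpts(c,m3,.012); print('stand',r,mk3.sum())
o=c['image'].copy(); o[mk]=(0,0,255);o[mk2]=(0,255,0);o[mk3]=(255,0,255)
cv2.imwrite('pics/mk.png',cv2.resize(o[150:300,150:410],None,fx=3,fy=3,interpolation=0))
E
```

```text
roller ((0.4108126163482666, 0.2565309405326843), (0.06962021440267563, 0.09046605974435806), 4.107348442077637) 485
axle ((0.41482871770858765, -0.23455414175987244), (0.16090178489685059, 0.019191816449165344), 65.0091781616211) 365
stand ((0.583770215511322, 0.04200464487075806), (0.08406662940979004, 0.26770007610321045), 7.7069268226623535) 2367
```

View pics/mk.png

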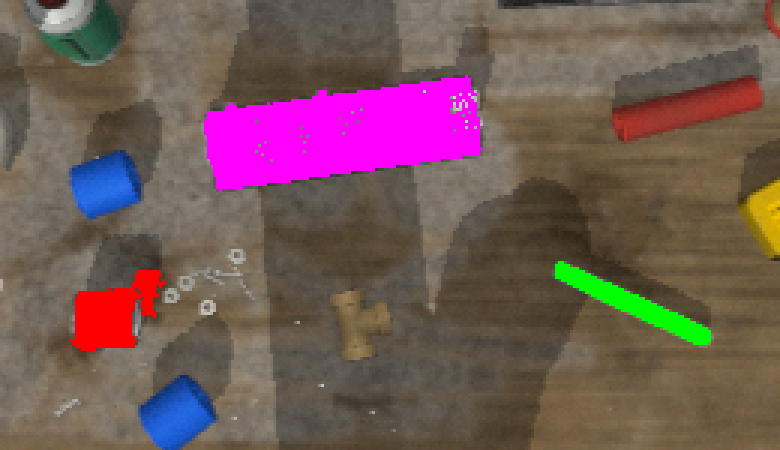

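```bash
cat >> h.py <<'E'
def go(p,h):
    """p TCP target, h heading (deg, world) of tool y axis, modulo 180"""
    s=state(); r=R.from_quat(s['orientation']); M=r.as_matrix()
    d=M.T@(np.array(p)-s['ee_pos']); hy=np.degrees(np.arctan2(M[1,1],M[0,1]))
    dh=(h-hy+90)%180-90
    sg=np.sign(M[2,0])  # tool x down -> -1
    print('pos',s['ee_pos'].round(4),'hy %.1f'%hy,'tilt',M[:,0].round(3),'q6 %.2f'%s['q'][5],'t %.2f'%s['time'])
    print('linear',d.round(4),'yaw %.1f (or other %.1f)'%(sg*dh,sg*(dh-180*np.sign(dh))),'rows>=',round(np.linalg.norm(d)/.0417,1),'w',round(s['grip_width']*87,1),'F',s['force'].round(1))
E
python3 -c "
from h import *
go([.36,.256,.25],0)"
```

```text
pos [0.2268 0.5819 0.2438] hy 68.7 tilt [-0.001 -0.001 -1.   ] q6 -0.18 t 0.15
linear [-0.0059 -0.2552  0.2425] yaw 68.7 (or other -111.3) rows>= 8.4 w 86.8 F [-0.6 -0.6  0.6]
```

Emit:
arm_command([
  {"linear": [-0.001,-0.029,0.028],"yaw": 7,"gripper": 0},
  {"linear": [-0.002,-0.058,0.056],"yaw": 14,"gripper": 0},
  {"linear": [-0.003,-0.087,0.084],"yaw": 21,"gripper": 0},
  {"linear": [-0.004,-0.116,0.111],"yaw": 28,"gripper": 0},
  {"linear": [-0.004,-0.144,0.138],"yaw": 35,"gripper": 0},
])

```text
time: 0.57
ee_pos: [0.303, 0.3958, 0.2479]
orientation: [0.335, 0.623, -0.336, 0.623]
force: [2.1, -0.1, -0.3]
grip_width: 1.003
```

```bash
python3 -c "
from h import *
go([.395,.256,.25],0)"
```

```text
pos [0.303  0.3958 0.2479] hy 33.4 tilt [-0.001 -0.002 -1.   ] q6 0.11 t 0.57
linear [-0.0019 -0.0002  0.1673] yaw 33.4 (or other -146.6) rows>= 4.0 w 87.2 F [ 2.1 -0.1 -0.3]
```

Emit:
arm_command([
  {"linear": [-0.001,0,0.035],"yaw": 7,"gripper": 0},
  {"linear": [-0.002,0,0.07],"yaw": 14,"gripper": 0},
  {"linear": [-0.002,0,0.105],"yaw": 21,"gripper": 0},
  {"linear": [-0.002,0,0.14],"yaw": 28,"gripper": 0},
  {"linear": [-0.002,0,0.167],"yaw": 33.4,"gripper": 0},
])

```text
time: 0.98
ee_pos: [0.3961, 0.2542, 0.2501]
orientation: [-0.501, -0.498, 0.502, -0.499]
force: [1.2, -0.6, 0.5]
grip_width: 1.001
```

```bash
python3 -c "
from h import *
c=shot('wrist','w1'); print(proj(c,[[.402,.256,.027]]))
go([.395,.256,.25],0)"
```

```text
[[256.5002542  163.75919838]]
pos [0.3989 0.2516 0.2502] hy -0.7 tilt [ 0.002 -0.005 -1.   ] q6 0.34 t 1.03
linear [ 0.0001 -0.004  -0.0043] yaw -0.7 (or other 179.3) rows>= 0.1 w 86.9 F [ 2.5 -1.5  0.8]
```

View pics/w1.png

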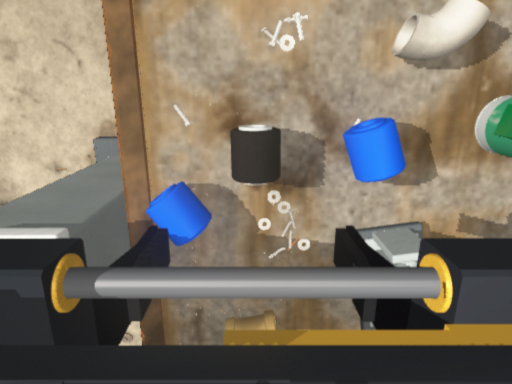

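```bash
python3 - <<'E'
from h import *
c=load('w1'); g=cv2.cvtColor(c['image'],cv2.COLOR_BGR2GRAY)
m=np.zeros_like(g); m[115:195,222:290]=(g[115:195,222:290]<62)
for r in range(120,192,5): 
    q=np.where(m[r])[0]; print(r,q.min() if len(q) else None,q.max() if len(q) else None,len(q))
for cc in (236,245,255,265,275): q=np.where(m[:,cc])[0]; print('col',cc,q.min(),q.max())
for u,v in((231,155),(280.5,155)): print(onz(c,u,v,.03))
for u,v in((256,131),(256,183)): print(onz(c,u,v,.054))
print(ray(c,0,0)[0])
cv2.imwrite('pics/w1c.png',cv2.resize(c['image'][110:200,215:300],None,fx=6,fy=6,interpolation=0))
E
```

```text
120 None None 0
125 None None 0
130 232 279 16
135 231 279 49
140 231 279 49
145 232 279 48
150 232 279 48
155 232 279 48
160 232 279 48
165 232 279 48
170 233 279 47
175 233 279 47
180 237 276 40
185 None None 0
190 None None 0
col 236 128 179
col 245 132 181
col 255 132 182
col 265 132 182
col 275 128 180
[0.37443719 0.26644842 0.03      ]
[0.42790628 0.26608189 0.03      ]
[0.40121413 0.29459247 0.054     ]
[0.40105564 0.24140367 0.054     ]
[0.39694655 0.33168302 0.38989809]
```

View pics/w1c.png

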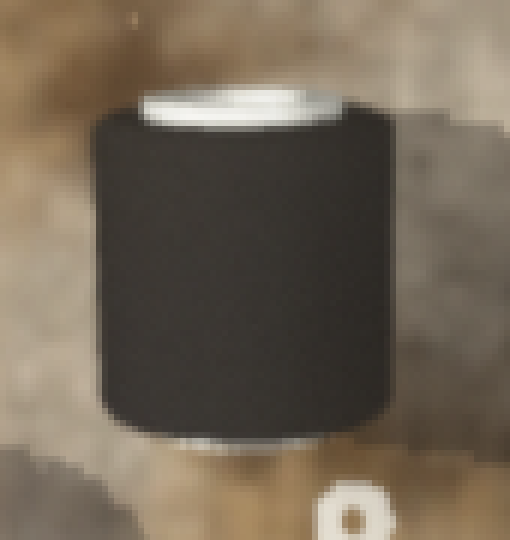

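```bash
python3 - <<'E'
from h import *
c=load('top0')
for z in (.027,.054): print([onz(c,u,256,z).round(4) for u in (175,196.5)])
s=shot('wrist','w2')
P=proj(s,[[.401,.286,.027],[.401,.226,.027],[.401,.268,.027]]);print(P)
go([.4012,.262,.25],-.5)
c=s; g=cv2.cvtColor(c['image'],cv2.COLOR_BGR2GRAY)
m=np.zeros_like(g); m[100:205,210:310]=(g[100:205,210:310]<62)
r,mk=rectpts(c,m,.04); print(r)
ys,xs=np.where(mk); print(xs.min(),xs.max(),ys.min(),ys.max())
for v in (ys.min()-2,ys.min()+3,ys.max()+1): print(v,onz(c,255,v,.054), onz(c,255,v,.04))
E
```

```text
[array([0.4024, 0.2954, 0.027 ]), array([0.4021, 0.2343, 0.027 ])]
[array([0.4025, 0.2897, 0.054 ]), array([0.4023, 0.2301, 0.054 ])]
[[252.06951101 133.37763307]
 [252.65497875 187.3237791 ]
 [252.25089465 150.09067766]]
pos [0.3974 0.2537 0.2501] hy -0.4 tilt [ 0.    -0.002 -1.   ] q6 0.34 t 1.08
linear [ 0.0001  0.0038 -0.0083] yaw 0.1 (or other -179.9) rows>= 0.2 w 86.6 F [ 0.4 -0.7  0.8]
((0.4005679190158844, 0.26755404472351074), (0.05050516873598099, 0.05784951150417328), 0.531665027141571)
227 276 125 179
123 [0.40389753 0.29930848 0.054     ] [0.40406822 0.29805288 0.04      ]
128 [0.40385652 0.29445874 0.054     ] [0.40402549 0.29300094 0.04      ]
180 [0.40340876 0.24151291 0.054     ] [0.40355907 0.23784759 0.04      ]
```

Emit:
arm_command([
  {"linear": [0.04,0.004,-0.0125],"yaw": 0,"gripper": 0},
  {"linear": [0.08,0.004,-0.0125],"yaw": 0,"gripper": 0},
  {"linear": [0.12,0.004,-0.0125],"yaw": 0,"gripper": 0},
  {"linear": [0.155,0.004,-0.0125],"yaw": 0,"gripper": 0},
  {"linear": [0.155,0.004,-0.0125],"yaw": 0,"gripper": 0},
])

```text
time: 1.5
ee_pos: [0.3966, 0.2646, 0.0888]
orientation: [-0.496, -0.5, 0.507, -0.497]
force: [-0.9, 1.0, 0.6]
grip_width: 1.0
```

```bash
python3 -c "
from h import *
c=shot('wrist','w3')
go([.4015,.266,.030],-.5)"
```

```text
pos [0.3983 0.2653 0.0919] hy -0.3 tilt [-0.009 -0.006 -1.   ] q6 0.36 t 1.55
linear [ 0.0618  0.0037 -0.0011] yaw 0.2 (or other -179.8) rows>= 1.5 w 86.9 F [-0.3 -0.   0.7]
```

View pics/w3.png

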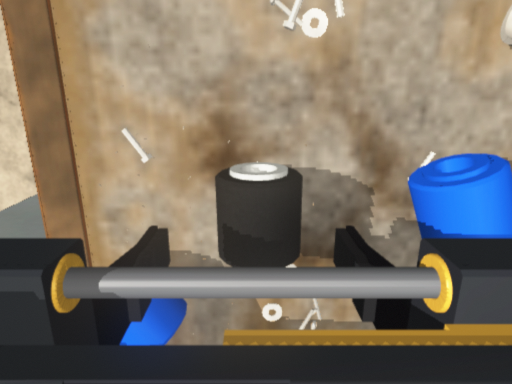

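Emit:
arm_command([
  {"linear": [0.03,0.0037,-0.001],"yaw": 0,"gripper": 0},
  {"linear": [0.0615,0.0037,-0.001],"yaw": 0,"gripper": 0},
  {"linear": [0.0615,0.0037,-0.001],"yaw": 0,"gripper": 0},
  {"linear": [0.0615,0.0037,-0.001],"yaw": 0,"gripper": 60},
  {"linear": [0.0615,0.0037,-0.001],"yaw": 0,"gripper": 160},
], squeeze=25)

```text
time: 1.97
ee_pos: [0.4027, 0.2667, 0.0329]
orientation: [-0.499, -0.499, 0.504, -0.499]
force: [-0.6, 0.6, 0.0]
grip_width: 0.919
```

Emit:
arm_command([
  {"linear": [0,0,0],"yaw": 0,"gripper": 160},
  {"linear": [0,0,0],"yaw": 0,"gripper": 160},
  {"linear": [0,0,0],"yaw": 0,"gripper": 160},
  {"linear": [0,0,0],"yaw": 0,"gripper": 160},
  {"linear": [0,0,0],"yaw": 0,"gripper": 160},
])

```text
time: 2.38
ee_pos: [0.4021, 0.2667, 0.034]
orientation: [-0.499, -0.499, 0.504, -0.498]
force: [-2.1, 0.3, 9.6]
grip_width: 0.613
```

```bash
python3 -c "
from h import *
c=shot('wrist','w4')
go([.4015,.266,.22],-.5)"
```

```text
pos [0.402  0.2667 0.034 ] hy -0.3 tilt [-0.006 -0.004 -1.   ] q6 0.36 t 2.43
linear [-0.186  -0.0017  0.0015] yaw 0.2 (or other -179.8) rows>= 4.5 w 53.8 F [-2.8  0.  11.5]
```

View pics/w4.png

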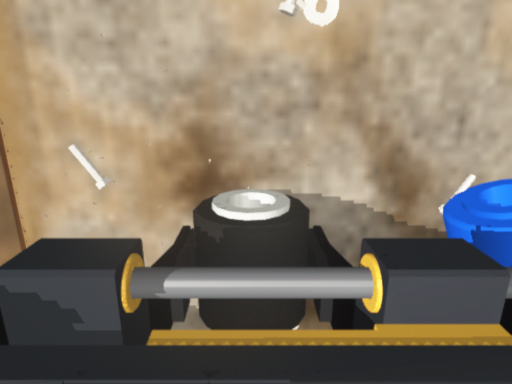

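Emit:
arm_command([
  {"linear": [-0.04,0,0],"yaw": 0,"gripper": 160},
  {"linear": [-0.08,0,0],"yaw": 0,"gripper": 160},
  {"linear": [-0.12,0,0],"yaw": 0,"gripper": 160},
  {"linear": [-0.16,0,0],"yaw": 0,"gripper": 160},
  {"linear": [-0.19,0.01,0.015],"yaw": -2,"gripper": 160},
], squeeze=30)

```text
time: 2.85
ee_pos: [0.4118, 0.2538, 0.2268]
orientation: [0.49, 0.509, -0.494, 0.508]
force: [1.3, 1.2, -2.7]
grip_width: 0.614
```

```bash
python3 -c "
from h import *
go([.576,.09,.25],7.7)"
```

```text
pos [0.4118 0.2538 0.2268] hy 1.9 tilt [-0.005 -0.003 -1.   ] q6 0.29 t 2.85
linear [-0.0237  0.1585  0.1693] yaw -5.8 (or other 174.2) rows>= 5.6 w 53.4 F [ 1.3  1.2 -2.7]
```

Emit:
arm_command([
  {"linear": [-0.005,0.028,0.03],"yaw": -1,"gripper": 160},
  {"linear": [-0.01,0.056,0.06],"yaw": -2,"gripper": 160},
  {"linear": [-0.015,0.084,0.09],"yaw": -3,"gripper": 160},
  {"linear": [-0.02,0.112,0.12],"yaw": -4,"gripper": 160},
  {"linear": [-0.024,0.14,0.149],"yaw": -5.8,"gripper": 160},
])

```text
time: 3.27
ee_pos: [0.5573, 0.1079, 0.2506]
orientation: [0.463, 0.534, -0.467, 0.532]
force: [-0.3, 1.1, -3.0]
grip_width: 0.614
```

Emit:
arm_command([
  {"linear": [0,0.018,0.02],"yaw": -1,"gripper": 160},
  {"linear": [0,0.018,0.02],"yaw": -1,"gripper": 160},
  {"linear": [0,0.018,0.02],"yaw": -1,"gripper": 160},
  {"linear": [0,0.018,0.02],"yaw": -1,"gripper": 160},
  {"linear": [0,0.018,0.02],"yaw": -1,"gripper": 160},
])

```text
time: 3.68
ee_pos: [0.5761, 0.0914, 0.2498]
orientation: [0.457, 0.539, -0.463, 0.535]
force: [-0.0, -0.2, -2.9]
grip_width: 0.613
```

```bash
python3 -c "
from h import *
go([.576,.09,.25],7.7)
c=shot('wrist','w5');shot('scene','s5')"
```

```text
pos [0.5761 0.0914 0.2498] hy 8.8 tilt [-0.009 -0.002 -1.   ] q6 -0.19 t 3.68
linear [-0.0002 -0.0003  0.0014] yaw 1.1 (or other -178.9) rows>= 0.0 w 53.4 F [-0.  -0.2 -2.9]
```

View pics/w5.png

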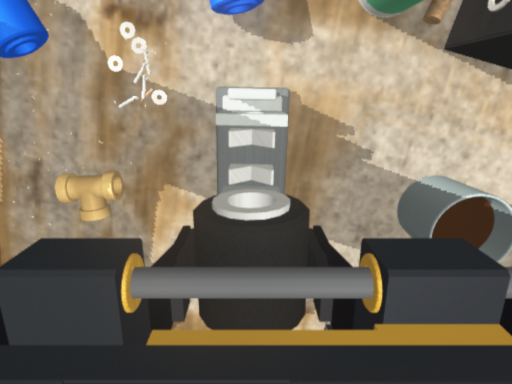

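View pics/s5.png

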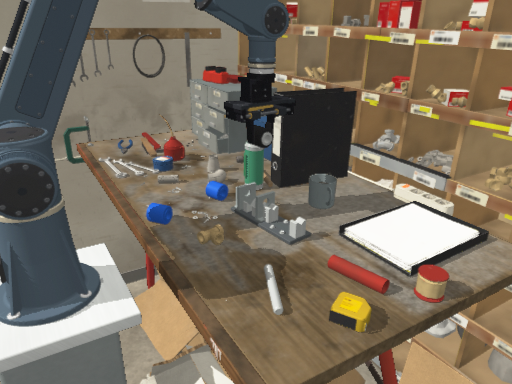

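```bash
python3 - <<'E'
from h import *
c=load('w5')
cv2.imwrite('pics/w5c.png',cv2.resize(c['image'][80:210,200:305],None,fx=6,fy=6,interpolation=0)[:, :])
E
```

```text
(no output)
```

View pics/w5c.png

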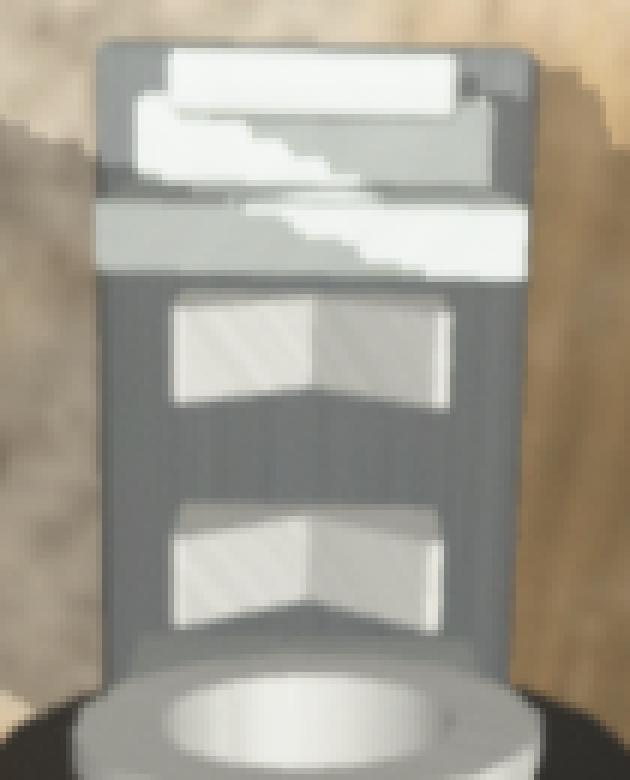

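```bash
python3 - <<'E'
from h import *
c=load('w5')
P=[onz(c,200+a/6-.5+.08,80+b/6-.42,.084) for a,b in ((97,199),(527,208),(527,282),(97,274))]
print(np.array(P).round(4)); m=np.mean(P,0); print('far plate ctr',m)
ex=(P[1]-P[0]+P[2]-P[3])/2; print('w',np.linalg.norm(ex),'ang',np.degrees(np.arctan2(ex[1],ex[0])), 'thk',np.linalg.norm(P[0]-P[3]))
# V valley lines: rib rims z=.043
V=[onz(c,200+a/6-.42,80+b/6-.42,.043) for a,b in ((170,404),(448,410),(170,628),(440,633))]
print(np.array(V).round(4)); print(np.linalg.norm(V[1]-V[0]),np.linalg.norm(V[3]-V[2]))
a=(V[0]+V[1])/2;b=(V[2]+V[3])/2;print(a,b)
for th in (7.0,7.7,8.4):
  t=np.radians(th); X=np.array([np.cos(t),np.sin(t)]);Y=np.array([-np.sin(t),np.cos(t)])
  print(th,'origin from plate',m[:2]-Y*.103,'seat',m[:2]-Y*.043)
# base edges z=.012
for a,b in ((103,330),(106,640),(518,330),(508,640)): print(onz(c,200+a/6-.42,80+b/6-.42,.012).round(4))
E
```

```text
[[0.5347 0.1456 0.084 ]
 [0.5977 0.1541 0.084 ]
 [0.5996 0.1435 0.084 ]
 [0.536  0.1348 0.084 ]]
far plate ctr [0.56700423 0.14448899 0.084     ]
w 0.06386866792430808 ang 7.733363726749304 thk 0.01093045388868956
[[0.5472 0.1103 0.043 ]
 [0.5947 0.1167 0.043 ]
 [0.5526 0.0707 0.043 ]
 [0.6002 0.0772 0.043 ]]
0.04791734720999073 0.04803585731435934
[0.57097319 0.1135096  0.043     ] [0.57637241 0.0739545  0.043     ]
7.0 origin from plate [0.57955677 0.04225674] seat [0.57224461 0.10180951]
7.7 origin from plate [0.58080481 0.04241773] seat [0.57276563 0.10187672]
8.4 origin from plate [0.58205078 0.04259394] seat [0.5732858  0.10195028]
[0.5314 0.1169 0.012 ]
[0.5394 0.0577 0.012 ]
[0.6076 0.1288 0.012 ]
[0.6165 0.0698 0.012 ]
```

```bash
python3 - <<'E'
from h import *
c=load('w5'); s=state(); M=R.from_quat(s['orientation']).as_matrix(); t=s['ee_pos']
print(t)
for L in (.024,.028,.03,.032,.036): print(L,[proj(c,t+M@[d,0,-L]).round(1)[0] for d in (.007-.0115,.007,.007+.0115)])
print(proj(c,t))
go([.5727,.1019,.15],7.7)
cv2.imwrite('pics/w5d.png',cv2.resize(c['image'][180:260,180:330],None,fx=5,fy=5,interpolation=0))
E
```

```text
[0.57649771 0.09166378 0.25030462]
0.024 [array([251.5, 221.3]), array([251.5, 212.1]), array([251.5, 204.2])]
0.028 [array([251.5, 212.5]), array([251.5, 203.9]), array([251.5, 196.5])]
0.03 [array([251.5, 208. ]), array([251.5, 199.8]), array([251.5, 192.6])]
0.032 [array([251.5, 203.6]), array([251.5, 195.6]), array([251.5, 188.7])]
0.036 [array([251.5, 194.5]), array([251.5, 187.1]), array([251.5, 180.7])]
[[251.54919776 266.28401221]]
pos [0.5765 0.0917 0.2503] hy 8.9 tilt [-0.007 -0.003 -1.   ] q6 -0.19 t 3.78
linear [ 0.1003 -0.0014 -0.0108] yaw 1.2 (or other -178.8) rows>= 2.4 w 53.5 F [-1.  -0.1 -2. ]
```

View pics/w5d.png

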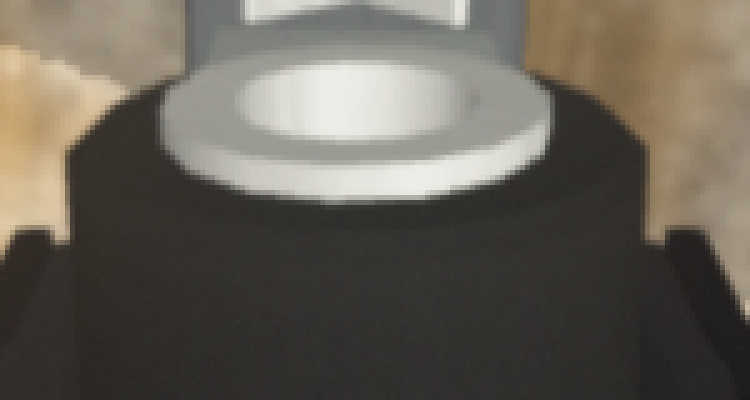

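Emit:
arm_command([
  {"linear": [0.02,-0.0014,-0.0108],"yaw": 1.2,"gripper": 160},
  {"linear": [0.05,-0.0014,-0.0108],"yaw": 1.2,"gripper": 160},
  {"linear": [0.085,-0.0014,-0.0108],"yaw": 1.2,"gripper": 160},
  {"linear": [0.115,-0.0014,-0.0108],"yaw": 1.2,"gripper": 160},
  {"linear": [0.115,-0.0014,-0.0108],"yaw": 1.2,"gripper": 160},
])

```text
time: 4.2
ee_pos: [0.5675, 0.1028, 0.1299]
orientation: [0.46, 0.537, -0.47, 0.528]
force: [-0.9, 0.2, -3.0]
grip_width: 0.609
```

```bash
python3 -c "
from h import *
shot('wrist','w6');shot('scene','s6')
go([.5727,.1019,.067],7.7)"
```

```text
pos [0.5717 0.1026 0.1349] hy 7.7 tilt [-0.01  -0.002 -1.   ] q6 -0.15 t 4.30
linear [0.0679 0.0016 0.0007] yaw 0.0 (or other -180.0) rows>= 1.6 w 53.5 F [ 0.4 -0.9 -1.5]
```

View pics/w6.png

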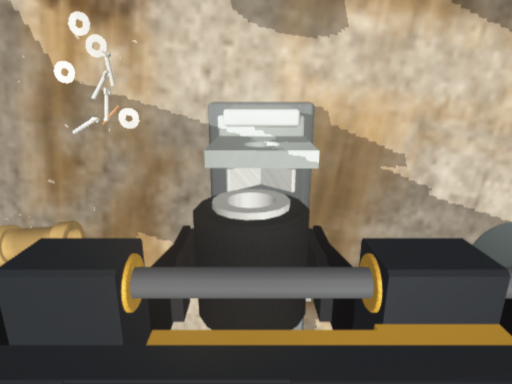

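Emit:
arm_command([
  {"linear": [0.01,0.0016,0.0007],"yaw": 0,"gripper": 160},
  {"linear": [0.02,0.0016,0.0007],"yaw": 0,"gripper": 160},
  {"linear": [0.03,0.0016,0.0007],"yaw": 0,"gripper": 160},
  {"linear": [0.04,0.0016,0.0007],"yaw": 0,"gripper": 160},
  {"linear": [0.045,0.0016,0.0007],"yaw": 0,"gripper": 160},
])

```text
time: 4.72
ee_pos: [0.5724, 0.1019, 0.0887]
orientation: [0.462, 0.535, -0.468, 0.53]
force: [-0.2, -0.1, -3.7]
grip_width: 0.612
```

```bash
python3 -c "
from h import *
shot('wrist','w7')
go([.5727,.1019,.067],7.7)"
```

```text
pos [0.5718 0.1019 0.088 ] hy 7.7 tilt [-0.013 -0.002 -1.   ] q6 -0.15 t 4.77
linear [0.021  0.0011 0.0001] yaw 0.0 (or other -180.0) rows>= 0.5 w 53.1 F [-1.2 -0.4 -3.2]
```

View pics/w7.png

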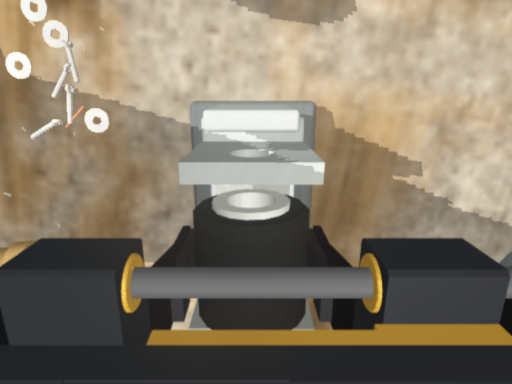

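Emit:
arm_command([
  {"linear": [0.007,0.0009,0],"yaw": 0,"gripper": 160},
  {"linear": [0.014,0.0009,0],"yaw": 0,"gripper": 160},
  {"linear": [0.02,0.0009,0],"yaw": 0,"gripper": 160},
  {"linear": [0.02,0.0009,0],"yaw": 0,"gripper": 160},
  {"linear": [0.02,0.0009,0],"yaw": 0,"gripper": 160},
])

```text
time: 5.18
ee_pos: [0.5723, 0.1019, 0.0677]
orientation: [0.462, 0.535, -0.469, 0.529]
force: [-0.6, -0.9, -1.5]
grip_width: 0.613
```

```bash
python3 -c "
from h import *
go([.5727,.1019,.067],7.7)"
```

```text
pos [0.5723 0.1019 0.0677] hy 7.7 tilt [-0.013 -0.002 -1.   ] q6 -0.15 t 5.18
linear [0.0007 0.0004 0.0001] yaw 0.0 (or other -180.0) rows>= 0.0 w 53.4 F [-0.6 -0.9 -1.5]
```

Emit:
arm_command([
  {"linear": [0.0005,0.0004,0],"yaw": 0,"gripper": 60},
  {"linear": [0.0005,0.0004,0],"yaw": 0,"gripper": 40},
  {"linear": [0.0005,0.0004,0],"yaw": 0,"gripper": 30},
  {"linear": [0.0005,0.0004,0],"yaw": 0,"gripper": 20},
  {"linear": [0.0005,0.0004,0],"yaw": 0,"gripper": 20},
])

```text
time: 5.6
ee_pos: [0.5729, 0.102, 0.0674]
orientation: [0.462, 0.535, -0.469, 0.53]
force: [-0.1, -0.0, 0.3]
grip_width: 0.882
```

Emit:
arm_command([
  {"linear": [-0.03,0,0],"yaw": 0,"gripper": 20},
  {"linear": [-0.06,0,0],"yaw": 0,"gripper": 20},
  {"linear": [-0.1,0,0],"yaw": 0,"gripper": 20},
  {"linear": [-0.13,0,0],"yaw": 0,"gripper": 0},
  {"linear": [-0.15,0,0],"yaw": 0,"gripper": 0},
])

```text
time: 6.02
ee_pos: [0.5763, 0.1024, 0.2211]
orientation: [0.463, 0.534, -0.468, 0.531]
force: [0.5, -0.4, 0.1]
grip_width: 0.97
```

```bash
python3 -c "
from h import *
c=shot('wrist','w8'); s=shot('scene','s8')
go([.415,-.234,.22],-25)
cv2.imwrite('pics/s8c.png',cv2.resize(s['image'][160:260,200:330],None,fx=5,fy=5,interpolation=2))"
```

```text
pos [0.5776 0.1024 0.2219] hy 7.7 tilt [-0.003 -0.003 -1.   ] q6 -0.15 t 6.12
linear [ 0.0033 -0.2063  0.3116] yaw 32.7 (or other -147.3) rows>= 9.0 w 86.1 F [ 0.3 -0.1 -0.4]
```

View pics/w8.png

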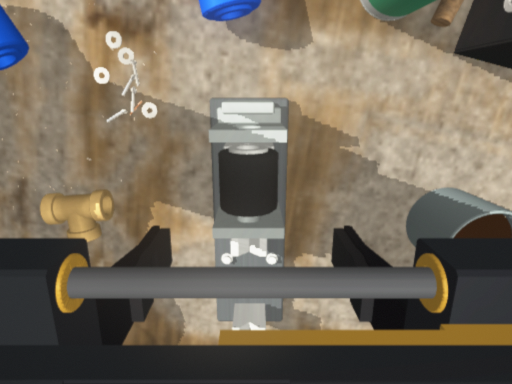

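View pics/s8c.png

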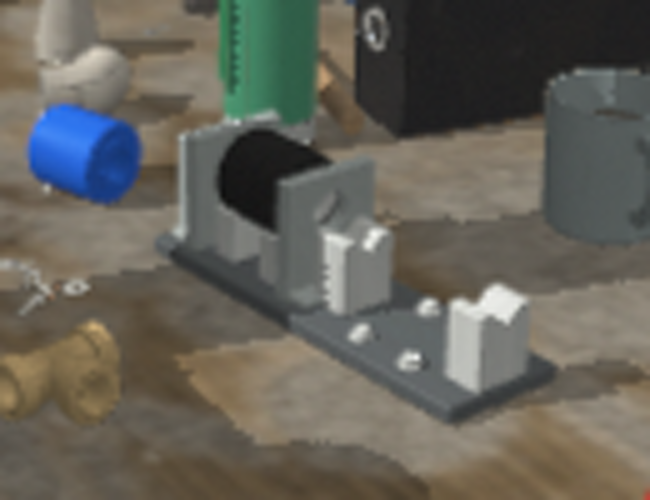

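Emit:
arm_command([
  {"linear": [0,-0.021,0.032],"yaw": 3.3,"gripper": 0},
  {"linear": [-0.005,-0.043,0.064],"yaw": 6.6,"gripper": 0},
  {"linear": [-0.01,-0.064,0.097],"yaw": 10,"gripper": 0},
  {"linear": [-0.01,-0.086,0.13],"yaw": 13,"gripper": 0},
  {"linear": [-0.01,-0.107,0.162],"yaw": 16.5,"gripper": 0},
])

```text
time: 6.53
ee_pos: [0.4918, -0.0735, 0.2319]
orientation: [-0.536, -0.46, 0.539, -0.459]
force: [1.1, -0.4, 0.5]
grip_width: 0.998
```

```bash
python3 -c "
from h import *
go([.415,-.234,.22],-25)"
```

```text
pos [ 0.4918 -0.0735  0.2319] hy -8.9 tilt [-0.004 -0.002 -1.   ] q6 -0.21 t 6.53
linear [ 0.0126 -0.051   0.1704] yaw 16.1 (or other -163.9) rows>= 4.3 w 86.9 F [ 1.1 -0.4  0.5]
```

Emit:
arm_command([
  {"linear": [0.003,-0.011,0.036],"yaw": 3.5,"gripper": 0},
  {"linear": [0.006,-0.022,0.072],"yaw": 7,"gripper": 0},
  {"linear": [0.01,-0.033,0.108],"yaw": 10.5,"gripper": 0},
  {"linear": [0.012,-0.044,0.145],"yaw": 14,"gripper": 0},
  {"linear": [0.012,-0.051,0.17],"yaw": 16,"gripper": 0},
])

```text
time: 6.95
ee_pos: [0.4128, -0.2356, 0.2193]
orientation: [-0.595, -0.38, 0.599, -0.378]
force: [0.1, 1.5, 0.4]
grip_width: 1.0
```

Emit:
arm_command([
  {"linear": [0,0,0],"yaw": 0,"gripper": 0},
  {"linear": [0,0,0],"yaw": 0,"gripper": 0},
  {"linear": [0,0,0],"yaw": 0,"gripper": 0},
  {"linear": [0,0,0],"yaw": 0,"gripper": 0},
  {"linear": [0,0,0],"yaw": 0,"gripper": 0},
])

```text
time: 7.37
ee_pos: [0.4131, -0.2341, 0.2191]
orientation: [-0.594, -0.381, 0.599, -0.379]
force: [-0.1, 0.6, -0.3]
grip_width: 0.999
```

```bash
python3 -c "
from h import *
shot('wrist','w9')
go([.415,-.234,.22],-25)"
```

```text
pos [ 0.4133 -0.2343  0.2192] hy -25.0 tilt [-0.006 -0.001 -1.   ] q6 -0.31 t 7.42
linear [-0.0008  0.0015 -0.001 ] yaw -0.0 (or other 180.0) rows>= 0.0 w 87.1 F [ 0.2 -0.3 -0.1]
```

View pics/w9.png

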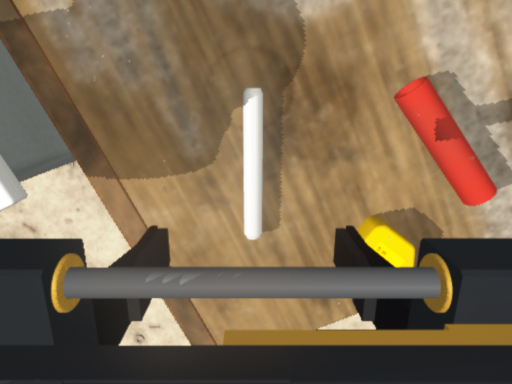

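```bash
python3 - <<'E'
from h import *
c=load('w9'); g=cv2.cvtColor(c['image'],cv2.COLOR_BGR2HSV)
m=np.zeros(g.shape[:2],bool); w=g[80:246,235:275]; m[80:246,235:275]=(w[...,2]>120)&(w[...,1]<50)
r,mk=rectpts(c,m,.01); print(r)
ys,xs=np.where(mk);print(xs.min(),xs.max(),ys.min(),ys.max())
for rr in (100,130,160,190,220): q=np.where(mk[rr])[0];print(rr,q.min(),q.max())
rr,mm=r,mk
(cx,cy),(a,b),th=r
go([cx,cy,.06],-25.0); print(proj(c,[cx,cy,.01]))
E
```

```text
((0.41306471824645996, -0.23447328805923462), (0.16291537880897522, 0.020504886284470558), 65.49373626708984)
243 262 88 239
100 243 262
130 243 262
160 243 262
190 243 262
220 244 261
pos [ 0.4133 -0.2343  0.2192] hy -25.0 tilt [-0.006 -0.001 -1.   ] q6 -0.31 t 7.42
linear [ 0.1592  0.0008 -0.0003] yaw -0.0 (or other 180.0) rows>= 3.8 w 87.1 F [ 0.2 -0.3 -0.1]
[[252.31835847 168.36325838]]
```

Emit:
arm_command([
  {"linear": [0.04,0.0005,0],"yaw": 0,"gripper": 0},
  {"linear": [0.08,0.0005,0],"yaw": 0,"gripper": 0},
  {"linear": [0.12,0.0005,0],"yaw": 0,"gripper": 0},
  {"linear": [0.16,0.0005,0],"yaw": 0,"gripper": 0},
  {"linear": [0.175,0.0005,0],"yaw": 0,"gripper": 0},
])

```text
time: 7.83
ee_pos: [0.4113, -0.2322, 0.0402]
orientation: [-0.593, -0.384, 0.599, -0.377]
force: [-0.7, 0.4, -0.1]
grip_width: 0.998
```

Emit:
arm_command([
  {"linear": [0,0,0],"yaw": 0,"gripper": 100},
  {"linear": [0,0,0],"yaw": 0,"gripper": 100},
  {"linear": [0,0,0],"yaw": 0,"gripper": 100},
  {"linear": [0,0,0],"yaw": 0,"gripper": 100},
  {"linear": [0,0,0],"yaw": 0,"gripper": 100},
])

```text
time: 8.25
ee_pos: [0.4123, -0.2329, 0.0418]
orientation: [-0.594, -0.382, 0.598, -0.379]
force: [-0.2, 0.2, -0.1]
grip_width: 0.705
```

```bash
python3 -c "
from h import *
shot('wrist','w10')
go([.4131,-.2345,.0235],-25)"
```

```text
pos [ 0.4122 -0.2328  0.0417] hy -24.9 tilt [-0.009  0.001 -1.   ] q6 -0.30 t 8.30
linear [0.0182 0.0017 0.0011] yaw 0.1 (or other -179.9) rows>= 0.4 w 58.0 F [-0.3  0.2  0.1]
```

View pics/w10.png

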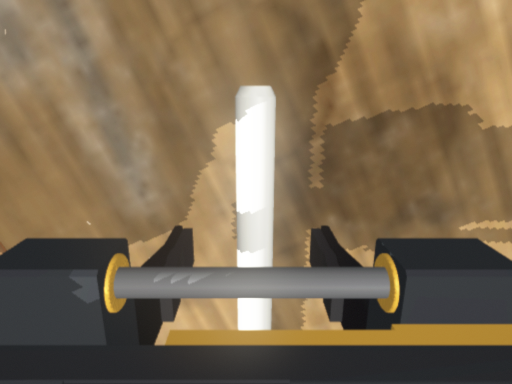

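Emit:
arm_command([
  {"linear": [0.01,0.0017,0.001],"yaw": 0,"gripper": 100},
  {"linear": [0.018,0.0017,0.001],"yaw": 0,"gripper": 100},
  {"linear": [0.018,0.0017,0.001],"yaw": 0,"gripper": 100},
  {"linear": [0.018,0.0017,0.001],"yaw": 0,"gripper": 240},
  {"linear": [0.018,0.0017,0.001],"yaw": 0,"gripper": 240},
], squeeze=30)

```text
time: 8.72
ee_pos: [0.4128, -0.2342, 0.0234]
orientation: [-0.594, -0.383, 0.598, -0.378]
force: [0.3, 0.2, -0.3]
grip_width: 0.53
```

Emit:
arm_command([
  {"linear": [0,0,0],"yaw": 0,"gripper": 240},
  {"linear": [0,0,0],"yaw": 0,"gripper": 240},
  {"linear": [0,0,0],"yaw": 0,"gripper": 240},
  {"linear": [0,0,0],"yaw": 0,"gripper": 240},
  {"linear": [0,0,0],"yaw": 0,"gripper": 240},
])

```text
time: 9.13
ee_pos: [0.4131, -0.2344, 0.0235]
orientation: [-0.594, -0.383, 0.598, -0.378]
force: [-0.1, 0.4, -0.3]
grip_width: 0.22
```

```bash
python3 -c "
from h import *
shot('wrist','w11')
go([.4131,-.2345,.0235],-25)"
```

```text
pos [ 0.413  -0.2344  0.0235] hy -24.9 tilt [-0.009  0.002 -1.   ] q6 -0.30 t 9.18
linear [-0.      0.0001  0.0001] yaw 0.1 (or other -179.9) rows>= 0.0 w 19.2 F [0.4 0.  0.3]
```

View pics/w11.png

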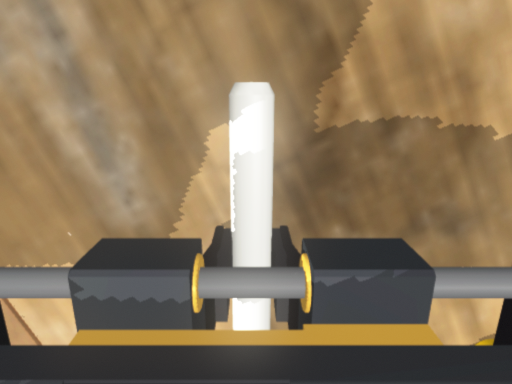

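Emit:
arm_command([
  {"linear": [-0.03,0,0],"yaw": 0,"gripper": 240},
  {"linear": [-0.065,0,0],"yaw": 0,"gripper": 240},
  {"linear": [-0.1,0,0],"yaw": 0,"gripper": 240},
  {"linear": [-0.14,0,0],"yaw": 0,"gripper": 240},
  {"linear": [-0.17,0,0],"yaw": 0,"gripper": 240},
])

```text
time: 9.6
ee_pos: [0.4143, -0.2343, 0.1956]
orientation: [-0.594, -0.383, 0.598, -0.378]
force: [1.3, -0.5, -3.6]
grip_width: 0.221
```

```bash
python3 -c "
from h import *
shot('wrist','w12')
go([.5915,-.0368,.2],7.7)"
```

```text
pos [ 0.4168 -0.2364  0.2002] hy -24.9 tilt [-0.001 -0.006 -1.   ] q6 -0.31 t 9.65
linear [-0.0011  0.0745 -0.2545] yaw -32.6 (or other 147.4) rows>= 6.4 w 18.9 F [ 1.5 -0.6  0.5]
```

View pics/w12.png

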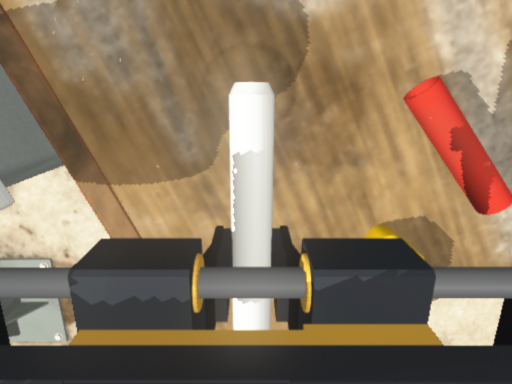

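Emit:
arm_command([
  {"linear": [0,0.009,-0.032],"yaw": -4,"gripper": 240},
  {"linear": [0,0.018,-0.064],"yaw": -8,"gripper": 240},
  {"linear": [0,0.028,-0.096],"yaw": -12,"gripper": 240},
  {"linear": [0,0.037,-0.128],"yaw": -16,"gripper": 240},
  {"linear": [0,0.046,-0.16],"yaw": -20,"gripper": 240},
])

```text
time: 10.07
ee_pos: [0.5256, -0.1089, 0.1985]
orientation: [-0.518, -0.479, 0.522, -0.48]
force: [0.2, -0.4, -2.5]
grip_width: 0.219
```

```bash
python3 -c "
from h import *
go([.5915,-.0368,.16],7.7)"
```

```text
pos [ 0.5256 -0.1089  0.1985] hy -4.7 tilt [-0.003 -0.005 -1.   ] q6 -0.32 t 10.07
linear [ 0.038   0.0599 -0.0774] yaw -12.4 (or other 167.6) rows>= 2.5 w 19.1 F [ 0.2 -0.4 -2.5]
```

Emit:
arm_command([
  {"linear": [0,0.018,-0.023],"yaw": -4,"gripper": 240},
  {"linear": [0.01,0.036,-0.046],"yaw": -8,"gripper": 240},
  {"linear": [0.025,0.053,-0.068],"yaw": -12,"gripper": 240},
  {"linear": [0.038,0.06,-0.0774],"yaw": -12.4,"gripper": 240},
  {"linear": [0.038,0.06,-0.0774],"yaw": -12.4,"gripper": 240},
])

```text
time: 10.48
ee_pos: [0.5906, -0.0339, 0.1562]
orientation: [0.462, 0.535, -0.467, 0.531]
force: [-0.4, -0.6, -4.1]
grip_width: 0.221
```

```bash
python3 -c "
from h import *
c=shot('wrist','w13')
go([.5915,-.0368,.0735],7.7)
cv2.imwrite('pics/w13c.png',cv2.resize(c['image'][30:250,180:330],None,fx=3.5,fy=3.5,interpolation=0)[:600])"
```

```text
pos [ 0.5899 -0.0352  0.1573] hy 7.8 tilt [-0.01  -0.003 -1.   ] q6 -0.38 t 10.53
linear [0.0838 0.0022 0.0016] yaw 0.1 (or other -179.9) rows>= 2.0 w 19.0 F [ 0.4 -0.6 -4.3]
```

View pics/w13.png

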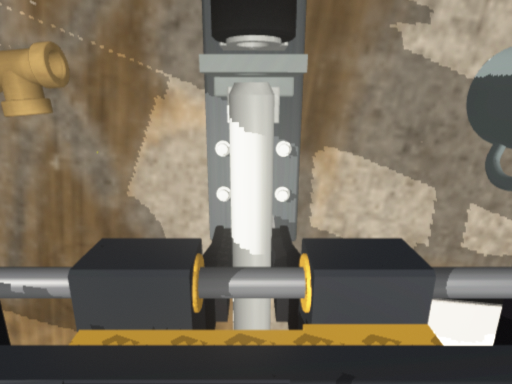

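```bash
python3 - <<'E'
from h import *
c=load('w13'); g=cv2.cvtColor(c['image'],cv2.COLOR_BGR2GRAY)
cv2.imwrite('pics/w13d.png',cv2.resize(c['image'][40:110,190:316],None,fx=6,fy=6,interpolation=0))
E
```

```text
(no output)
```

View pics/w13d.png

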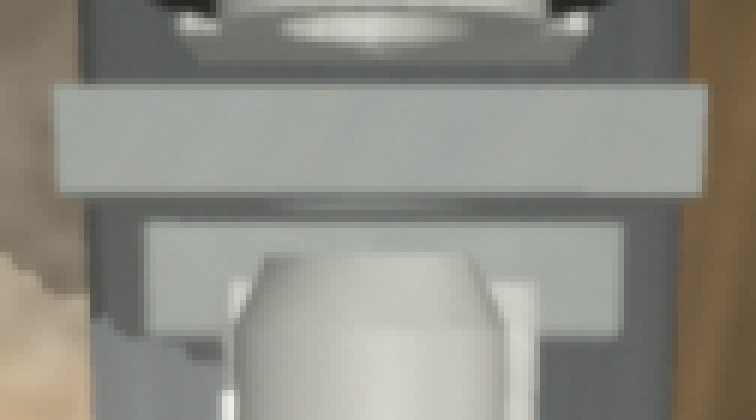

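```bash
python3 - <<'E'
from h import *
c=load('w13')
f=lambda a,b,z:onz(c,190+a/6-.42,40+b/6-.42,z)
P=np.array([f(54,86,.084),f(706,86,.084),f(706,195,.084),f(56,195,.084)]);m=P.mean(0)
ex=P[1]-P[0];print(P.round(4),m,np.linalg.norm(ex),np.degrees(np.arctan2(ex[1],ex[0])))
t=np.radians(7.7);X=np.array([np.cos(t),np.sin(t)]);Y=np.array([-np.sin(t),np.cos(t)])
print('vee_mid',m[:2]-Y*.097,'seat',m[:2]+Y*.043)
far=np.array([.567,.1445]); d=far-m[:2]; print('len',np.linalg.norm(d),np.degrees(np.arctan2(d[1],d[0]))-90)
V=[f(147,335,.056),f(621,335,.056)]; print('inner V',np.mean(V,0),np.linalg.norm(V[0]-V[1]))
print((np.mean(V,0)[:2]-np.array([.5915,-.0368]))@X)
E
```

```text
[[0.5461 0.0598 0.084 ]
 [0.6092 0.0685 0.084 ]
 [0.6111 0.0586 0.084 ]
 [0.5472 0.0498 0.084 ]] [0.57839991 0.05918431 0.084     ] 0.06372174980220596 7.838803313986887
vee_mid [ 0.59139657 -0.03694107] seat [0.5726385  0.10179658]
len 0.08607395476943641 7.61079684419623
inner V [0.58127561 0.04078211 0.056     ] 0.05418781863003511
0.00026273194562514485
```

Emit:
arm_command([
  {"linear": [0.018,0.002,0.0016],"yaw": 0,"gripper": 240},
  {"linear": [0.036,0.002,0.0016],"yaw": 0,"gripper": 240},
  {"linear": [0.054,0.002,0.0016],"yaw": 0,"gripper": 240},
  {"linear": [0.068,0.002,0.0016],"yaw": 0,"gripper": 240},
  {"linear": [0.068,0.002,0.0016],"yaw": 0,"gripper": 240},
])

```text
time: 10.95
ee_pos: [0.5883, -0.0373, 0.0867]
orientation: [0.461, 0.537, -0.469, 0.529]
force: [-0.7, -0.0, -4.0]
grip_width: 0.221
```

```bash
python3 -c "
from h import *
go([.5914,-.0369,.0735],7.7)"
```

```text
pos [ 0.5883 -0.0373  0.0867] hy 7.8 tilt [-0.017 -0.002 -1.   ] q6 -0.38 t 10.95
linear [0.0131 0.0033 0.    ] yaw 0.1 (or other -179.9) rows>= 0.3 w 19.2 F [-0.7 -0.  -4. ]
```

Emit:
arm_command([
  {"linear": [0.002,0.003,0],"yaw": 0,"gripper": 240},
  {"linear": [0.004,0.003,0],"yaw": 0,"gripper": 240},
  {"linear": [0.006,0.003,0],"yaw": 0,"gripper": 240},
  {"linear": [0.008,0.003,0],"yaw": 0,"gripper": 240},
  {"linear": [0.008,0.003,0],"yaw": 0,"gripper": 240},
])

```text
time: 11.37
ee_pos: [0.5913, -0.037, 0.079]
orientation: [0.461, 0.536, -0.469, 0.529]
force: [-0.3, -0.4, -3.3]
grip_width: 0.22
```

```bash
python3 -c "
from h import *
go([.5914,-.0369,.0735],7.7)
c=shot('wrist','w14')"
```

```text
pos [ 0.5913 -0.037   0.079 ] hy 7.8 tilt [-0.016 -0.002 -1.   ] q6 -0.38 t 11.37
linear [ 0.0055  0.0002 -0.0001] yaw 0.1 (or other -179.9) rows>= 0.1 w 19.1 F [-0.3 -0.4 -3.3]
```

View pics/w14.png

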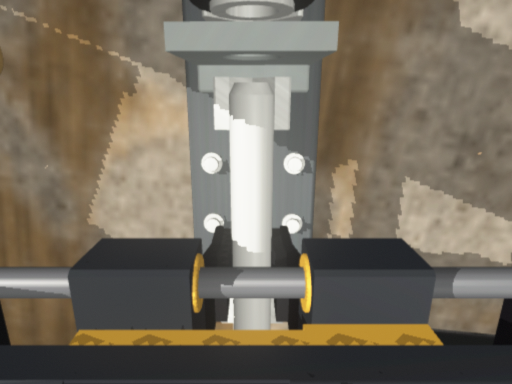

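Emit:
arm_command([
  {"linear": [0.002,0.0001,0],"yaw": 0,"gripper": 240},
  {"linear": [0.004,0.0001,0],"yaw": 0,"gripper": 240},
  {"linear": [0.005,0.0001,0],"yaw": 0,"gripper": 240},
  {"linear": [0.005,0.0001,0],"yaw": 0,"gripper": 240},
  {"linear": [0.005,0.0001,0],"yaw": 0,"gripper": 240},
])

```text
time: 11.83
ee_pos: [0.5913, -0.0369, 0.0739]
orientation: [0.461, 0.537, -0.469, 0.529]
force: [-0.2, -0.1, -2.9]
grip_width: 0.22
```

```bash
python3 -c "
from h import *
go([.5914,-.0369,.0735],7.7)"
```

```text
pos [ 0.5913 -0.0369  0.0739] hy 7.8 tilt [-0.016 -0.002 -1.   ] q6 -0.38 t 11.83
linear [0.0004 0.0001 0.    ] yaw 0.1 (or other -179.9) rows>= 0.0 w 19.2 F [-0.2 -0.1 -2.9]
```

Not yet in contact; a touch lower, then release.

Emit:
arm_command([
  {"linear": [0.001,0.0001,0],"yaw": 0,"gripper": 240},
  {"linear": [0.0015,0.0001,0],"yaw": 0,"gripper": 240},
  {"linear": [0.0015,0.0001,0],"yaw": 0,"gripper": 240},
  {"linear": [0.0015,0.0001,0],"yaw": 0,"gripper": 240},
  {"linear": [0.0015,0.0001,0],"yaw": 0,"gripper": 240},
])

```text
time: 12.25
ee_pos: [0.5913, -0.0369, 0.0734]
orientation: [0.461, 0.537, -0.469, 0.529]
force: [-2.9, -0.7, 6.2]
grip_width: 0.222
```

Emit:
arm_command([
  {"linear": [0,0,0],"yaw": 0,"gripper": 180},
  {"linear": [0,0,0],"yaw": 0,"gripper": 150},
  {"linear": [0,0,0],"yaw": 0,"gripper": 120},
  {"linear": [0,0,0],"yaw": 0,"gripper": 100},
  {"linear": [0,0,0],"yaw": 0,"gripper": 100},
])

```text
time: 12.67
ee_pos: [0.5915, -0.037, 0.0733]
orientation: [0.461, 0.536, -0.469, 0.529]
force: [-0.5, 0.5, 0.6]
grip_width: 0.512
```

Emit:
arm_command([
  {"linear": [-0.02,0,0],"yaw": 0,"gripper": 100},
  {"linear": [-0.04,0,0],"yaw": 0,"gripper": 100},
  {"linear": [-0.06,0,0],"yaw": 0,"gripper": 100},
  {"linear": [-0.09,0,0],"yaw": 0,"gripper": 100},
  {"linear": [-0.1,0,0],"yaw": 0,"gripper": 100},
])

```text
time: 13.08
ee_pos: [0.5952, -0.0371, 0.1768]
orientation: [0.462, 0.534, -0.468, 0.531]
force: [0.1, -0.1, 1.1]
grip_width: 0.607
```

```bash
python3 -c "
from h import *
c=shot('wrist','w15'); s=shot('scene','s15')
go([.6087,-.1653,.13],7.7)
cv2.imwrite('pics/s15c.png',cv2.resize(s['image'][160:260,200:330],None,fx=5,fy=5,interpolation=2))"
```

```text
pos [ 0.5948 -0.0371  0.1755] hy 7.8 tilt [-0.01  -0.004 -1.   ] q6 -0.38 t 13.18
linear [ 0.0459 -0.0031  0.1288] yaw 0.1 (or other -179.9) rows>= 3.3 w 52.7 F [0.7 0.1 0.3]
```

View pics/w15.png

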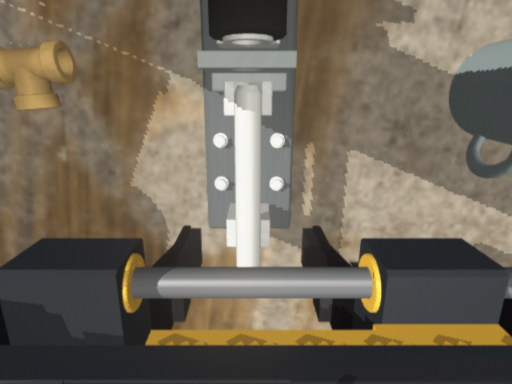

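View pics/s15c.png

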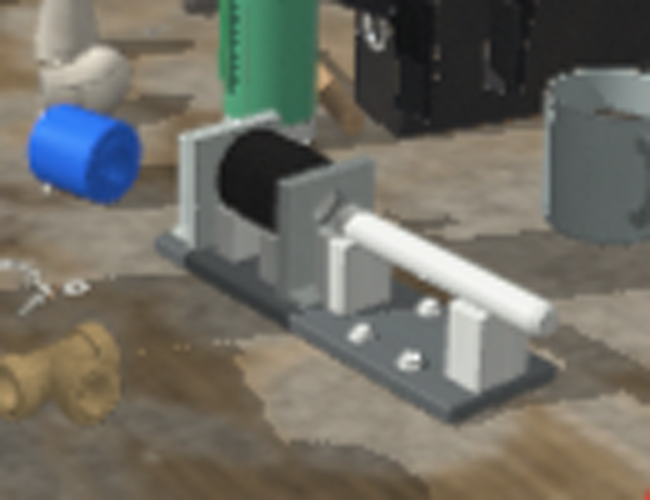

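Emit:
arm_command([
  {"linear": [0.002,-0.0005,0.028],"yaw": 0,"gripper": 180},
  {"linear": [0.004,-0.001,0.056],"yaw": 0,"gripper": 255},
  {"linear": [0.006,-0.0015,0.084],"yaw": 0,"gripper": 255},
  {"linear": [0.02,-0.0025,0.11],"yaw": 0,"gripper": 255},
  {"linear": [0.03,-0.003,0.11],"yaw": 0,"gripper": 255},
], squeeze=20)

```text
time: 13.6
ee_pos: [0.607, -0.1516, 0.1438]
orientation: [0.462, 0.533, -0.47, 0.531]
force: [-0.2, -0.1, -0.2]
grip_width: 0.313
```

Emit:
arm_command([
  {"linear": [0,0,0],"yaw": 0,"gripper": 255},
  {"linear": [0,0,0],"yaw": 0,"gripper": 255},
  {"linear": [0,0,0],"yaw": 0,"gripper": 255},
  {"linear": [0,0,0],"yaw": 0,"gripper": 255},
  {"linear": [0,0,0],"yaw": 0,"gripper": 255},
])

```text
time: 14.02
ee_pos: [0.6072, -0.1506, 0.1442]
orientation: [0.462, 0.533, -0.469, 0.531]
force: [-0.1, 1.0, -0.3]
grip_width: 0.016
```

```bash
python3 -c "
from h import *
c=shot('wrist','w16')
go([.6060,-.1446,.081],7.7)
print(proj(c,[[.6021,-.1162,.06],[.5914,-.0369,.07]]))"
```

```text
pos [ 0.6073 -0.1507  0.1444] hy 7.6 tilt [-0.009 -0.007 -1.   ] q6 -0.54 t 14.07
linear [ 0.0633  0.0001 -0.0066] yaw -0.1 (or other 179.9) rows>= 1.5 w 1.0 F [ 0.4 -0.3 -0.4]
[[251.23463648 157.49888271]
 [250.92881985  24.01857685]]
```

View pics/w16.png

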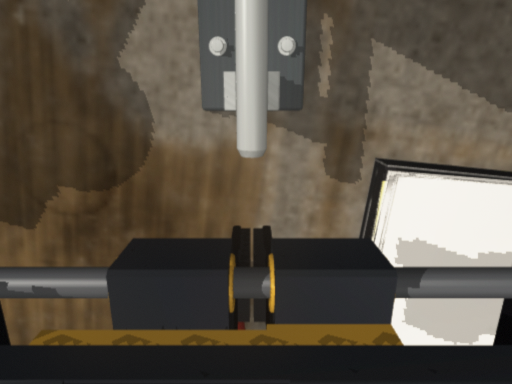

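Emit:
arm_command([
  {"linear": [0.02,0,0],"yaw": 0,"gripper": 255},
  {"linear": [0.04,0,0],"yaw": 0,"gripper": 255},
  {"linear": [0.06,0,0],"yaw": 0,"gripper": 255},
  {"linear": [0.063,0,0],"yaw": 0,"gripper": 255},
  {"linear": [0.063,0,0],"yaw": 0,"gripper": 255},
])

```text
time: 14.48
ee_pos: [0.606, -0.1503, 0.0805]
orientation: [0.461, 0.534, -0.469, 0.531]
force: [0.4, 0.3, 0.2]
grip_width: 0.002
```

```bash
python3 -c "
from h import *
c=shot('wrist','w17')
go([.6037,-.1280,.081],7.7)
print(proj(c,[[.6021,-.1162,.06]]))"
```

```text
pos [ 0.6068 -0.1508  0.0816] hy 7.7 tilt [-0.009 -0.006 -1.   ] q6 -0.54 t 14.53
linear [ 0.0005 -0.0001 -0.023 ] yaw -0.0 (or other 180.0) rows>= 0.6 w 0.4 F [ 1.   0.3 -0.3]
[[252.60789167 183.08434316]]
```

View pics/w17.png

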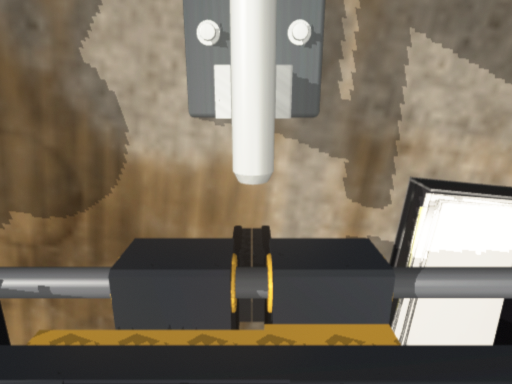

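Emit:
arm_command([
  {"linear": [0,0,-0.01],"yaw": 0,"gripper": 255},
  {"linear": [0,0,-0.02],"yaw": 0,"gripper": 255},
  {"linear": [0,0,-0.028],"yaw": 0,"gripper": 255},
  {"linear": [0,0,-0.034],"yaw": 0,"gripper": 255},
  {"linear": [0,0,-0.04],"yaw": 0,"gripper": 255},
])

```text
time: 14.95
ee_pos: [0.6023, -0.1116, 0.0826]
orientation: [0.461, 0.532, -0.469, 0.533]
force: [0.0, -5.9, 2.5]
grip_width: 0.006
```

```bash
python3 -c "
from h import *
c=shot('wrist','w18'); s=shot('scene','s18')
go([.5915,-.0369,.081],7.7)"
```

```text
pos [ 0.6022 -0.1106  0.0824] hy 7.7 tilt [-0.007 -0.008 -1.   ] q6 -0.49 t 15.05
linear [ 0.001  -0.0006 -0.0745] yaw 0.0 (or other -180.0) rows>= 1.8 w 0.3 F [ 0.4 -2.   1.7]
```

View pics/w18.png

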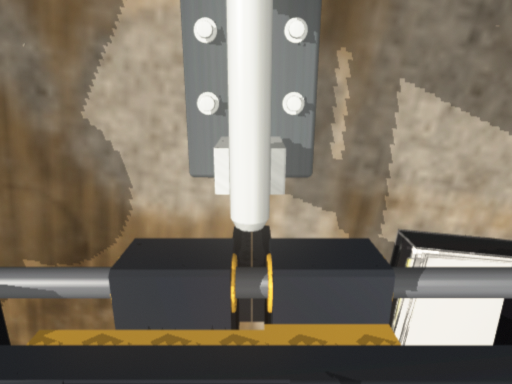

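Emit:
arm_command([
  {"linear": [0.001,-0.0005,-0.008],"yaw": 0,"gripper": 255},
  {"linear": [0.001,-0.0005,-0.016],"yaw": 0,"gripper": 255},
  {"linear": [0.001,-0.0005,-0.024],"yaw": 0,"gripper": 255},
  {"linear": [0.001,-0.0005,-0.032],"yaw": 0,"gripper": 255},
  {"linear": [0.001,-0.0005,-0.04],"yaw": 0,"gripper": 255},
])

```text
time: 15.47
ee_pos: [0.5968, -0.0717, 0.0817]
orientation: [0.462, 0.532, -0.469, 0.533]
force: [0.7, -2.7, -0.4]
grip_width: 0.007
```

```bash
python3 -c "
from h import *
c=shot('wrist','w19'); s=shot('scene','s19')
go([.5915,-.0369,.081],7.7)
cv2.imwrite('pics/s19c.png',np.hstack([cv2.resize(s['image'][160:260,200:300],None,fx=4,fy=4,interpolation=2),c['image'][:,100:480][:400].copy()[:384,:380].repeat(1,0) if 0 else cv2.resize(c['image'][:,130:386],(267,400))]))"
```

```text
pos [ 0.5958 -0.0698  0.0811] hy 7.8 tilt [-0.007 -0.006 -1.   ] q6 -0.43 t 15.57
linear [-0.0001  0.0002 -0.0332] yaw 0.1 (or other -179.9) rows>= 0.8 w 0.5 F [ 0.1 -0.2  0.4]
```

View pics/s19c.png

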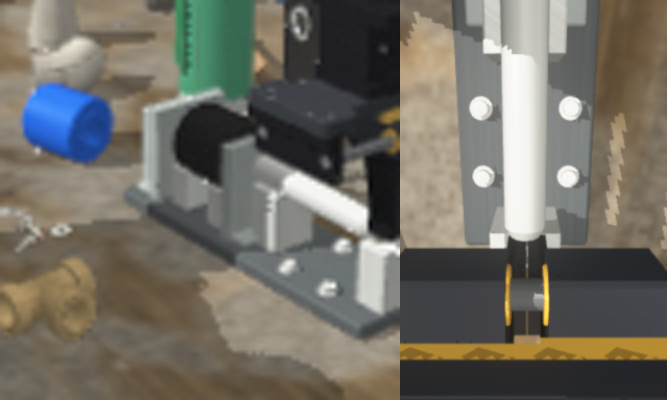

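Emit:
arm_command([
  {"linear": [0,0,-0.008],"yaw": 0,"gripper": 255},
  {"linear": [0,0,-0.016],"yaw": 0,"gripper": 255},
  {"linear": [0,0,-0.024],"yaw": 0,"gripper": 255},
  {"linear": [0,0,-0.032],"yaw": 0,"gripper": 255},
  {"linear": [0,0,-0.04],"yaw": 0,"gripper": 255},
])

```text
time: 15.98
ee_pos: [0.5909, -0.0301, 0.0814]
orientation: [0.461, 0.533, -0.468, 0.533]
force: [0.8, -6.5, 3.9]
grip_width: 0.007
```

```bash
python3 -c "
from h import *
go([.5875,-.0072,.081],7.7)
s=shot('wrist','w20')"
```

```text
pos [ 0.5909 -0.0301  0.0814] hy 7.8 tilt [-0.006 -0.008 -1.   ] q6 -0.36 t 15.98
linear [ 0.0002 -0.0003 -0.0232] yaw 0.1 (or other -179.9) rows>= 0.6 w 0.6 F [ 0.8 -6.5  3.9]
```

Emit:
arm_command([
  {"linear": [0.0003,-0.0002,-0.004],"yaw": 0,"gripper": 255},
  {"linear": [0.0003,-0.0002,-0.008],"yaw": 0,"gripper": 255},
  {"linear": [0.0003,-0.0002,-0.012],"yaw": 0,"gripper": 255},
  {"linear": [0.0003,-0.0002,-0.016],"yaw": 0,"gripper": 255},
  {"linear": [0.0003,-0.0002,-0.02],"yaw": 0,"gripper": 255},
])

```text
time: 16.45
ee_pos: [0.5882, -0.0092, 0.0817]
orientation: [0.461, 0.533, -0.468, 0.534]
force: [0.3, -6.8, 3.9]
grip_width: 0.005
```

```bash
python3 -c "
from h import *
go([.5875,-.0072,.081],7.7)
c=shot('wrist','w21')"
```

```text
pos [ 0.5882 -0.0092  0.0817] hy 7.9 tilt [-0.005 -0.008 -1.   ] q6 -0.33 t 16.45
linear [ 0.0006 -0.0004 -0.0021] yaw 0.2 (or other -179.8) rows>= 0.1 w 0.5 F [ 0.3 -6.8  3.9]
```

View pics/w21.png

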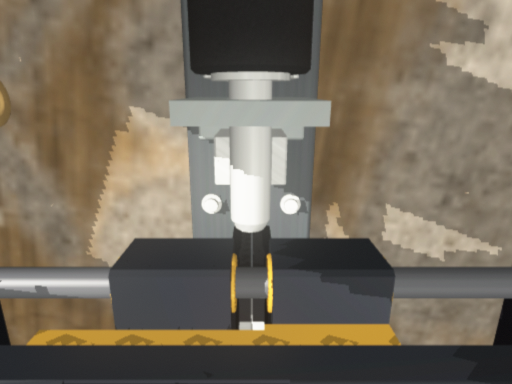

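Emit:
arm_command([
  {"linear": [0.0005,-0.0003,-0.002],"yaw": 0,"gripper": 255},
  {"linear": [0.0005,-0.0003,-0.004],"yaw": 0,"gripper": 255},
  {"linear": [0.0005,-0.0003,-0.006],"yaw": 0,"gripper": 255},
  {"linear": [0.0005,-0.0003,-0.007],"yaw": 0,"gripper": 255},
  {"linear": [0.0005,-0.0003,-0.007],"yaw": 0,"gripper": 255},
])

```text
time: 16.92
ee_pos: [0.588, -0.0068, 0.0819]
orientation: [0.458, 0.531, -0.468, 0.538]
force: [-1.0, -20.5, 3.0]
grip_width: 0.006
```

```bash
python3 -c "
from h import *
go([.5875,-.0072,.081],7.7)
c=shot('wrist','w22')
o,d=ray(c,0,0)
Y=np.array([-.134,.991]); 
t=np.array([.5727,.1019])-Y*.1
print('tail predicted px',proj(c,[*t,.06]), proj(c,[*t,.0675]))
cv2.imwrite('pics/w22c.png',cv2.resize(c['image'][90:250,180:320],None,fx=4,fy=3.7,interpolation=0))"
```

```text
pos [ 0.588  -0.0068  0.0819] hy 8.1 tilt [-0.003 -0.017 -1.   ] q6 -0.32 t 16.92
linear [ 0.0009 -0.0006  0.0003] yaw 0.4 (or other -179.6) rows>= 0.0 w 0.5 F [ -1.  -20.5   3. ]
tail predicted px [[249.79579941 227.68806863]] [[249.65795278 233.75030472]]
```

View pics/w22c.png

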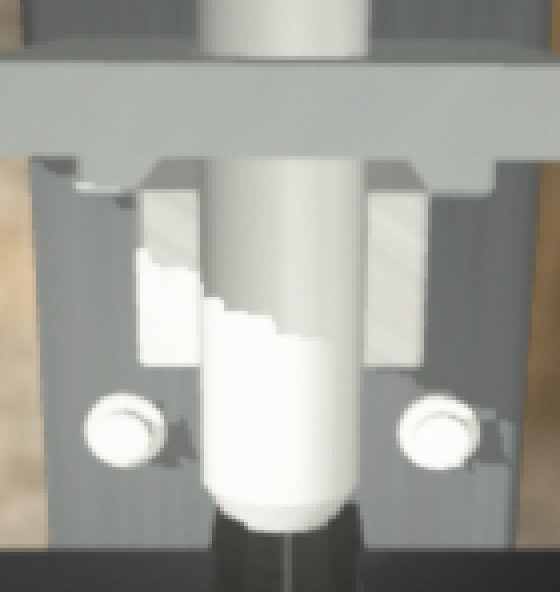

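Force has risen to 20 N. The tail face's top edge is at row ~233.8, predicted 233.75 for home. Backing off now.

Emit:
arm_command([
  {"linear": [0,0,0.01],"yaw": 0,"gripper": 255},
  {"linear": [0,0,0.025],"yaw": 0,"gripper": 255},
  {"linear": [-0.01,0,0.03],"yaw": 0,"gripper": 255},
  {"linear": [-0.045,0,0.03],"yaw": 0,"gripper": 255},
  {"linear": [-0.085,0,0.03],"yaw": 0,"gripper": 255},
])

```text
time: 17.38
ee_pos: [0.59, -0.0344, 0.1658]
orientation: [0.458, 0.534, -0.47, 0.534]
force: [0.0, -0.3, 0.2]
grip_width: 0.0
```

Emit:
arm_command([
  {"linear": [-0.04,0,-0.02],"yaw": 0,"gripper": 255},
  {"linear": [-0.06,0,-0.05],"yaw": 0,"gripper": 255},
  {"linear": [-0.06,0,-0.08],"yaw": 0,"gripper": 255},
  {"linear": [-0.06,0,-0.09],"yaw": 0,"gripper": 255},
  {"linear": [-0.06,0,-0.09],"yaw": 0,"gripper": 255},
])

```text
time: 17.8
ee_pos: [0.5767, 0.0585, 0.2252]
orientation: [0.457, 0.535, -0.469, 0.534]
force: [0.0, -0.5, -0.9]
grip_width: 0.007
```

```bash
python3 -c "
from h import *
c=shot('wrist','w23'); s=shot('scene','s23'); 
go([.5727,.1019,.2],7.7)
X=np.array([.991,.134]);Y=np.array([-.134,.991]); S=np.array([.5727,.1019])
for n,y,z in (('tail top',-.1,.07),('tail end',-.1,.0675),('seat top',0,.087),('roll+',.03,.06),('roll-',-.03,.06),('front',.06,.06)): print(n,proj(c,[*(S+Y*y),z])[0].round(1),proj(s,[*(S+Y*y),z])[0].round(1))
cv2.imwrite('pics/s23c.png',cv2.resize(s['image'][160:260,200:330],None,fx=5,fy=5,interpolation=2))
cv2.imwrite('pics/w23c.png',cv2.resize(c['image'][60:260,170:330],None,fx=3,fy=3,interpolation=0))"
```

```text
pos [0.5774 0.0557 0.2242] hy 8.1 tilt [-0.012 -0.013 -1.   ] q6 -0.22 t 17.90
linear [ 0.0236  0.0022 -0.0467] yaw 0.4 (or other -179.6) rows>= 1.3 w 0.5 F [ 0.2 -1.2 -0.8]
tail top [254.5 237. ] [278.9 203.9]
tail end [254.5 235.9] [278.8 204.7]
seat top [255.9 133.7] [256. 187.]
roll+ [256.3  95. ] [249.6 192.3]
roll- [255.4 162.7] [262.5 198.9]
front [256.8  58.1] [243.4 189.2]
```

View pics/w23c.png

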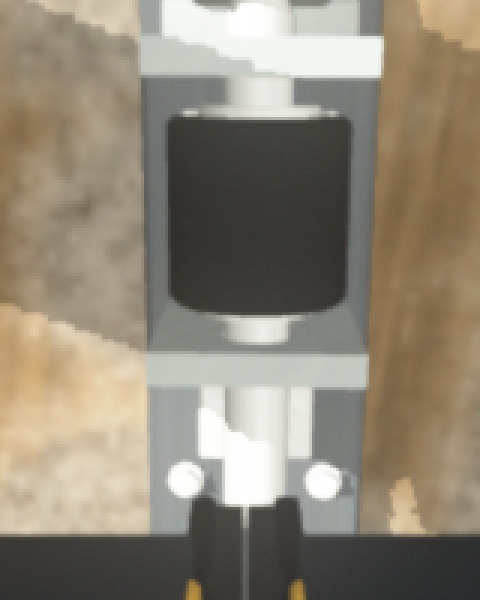

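View pics/s23c.png

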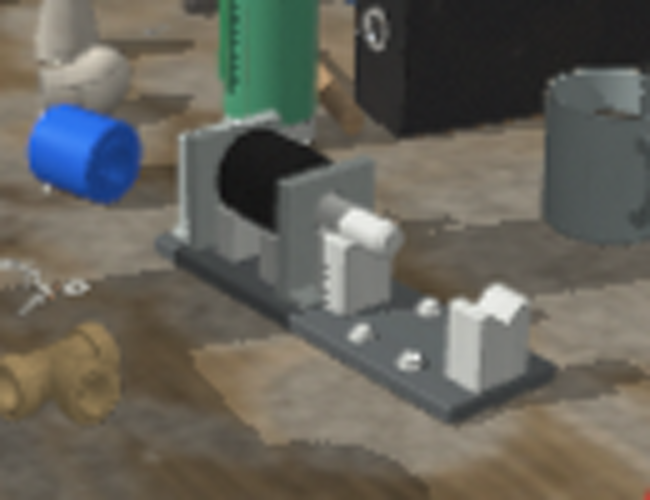

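Emit:
arm_command([
  {"linear": [-0.01,0,0.03],"yaw": 0,"gripper": 255},
  {"linear": [-0.02,0,0.06],"yaw": 0,"gripper": 255},
  {"linear": [-0.02,0,0.08],"yaw": 0,"gripper": 255},
  {"linear": [-0.02,0,0.08],"yaw": 0,"gripper": 255},
  {"linear": [-0.02,0,0.08],"yaw": 0,"gripper": 255},
])

```text
time: 18.32
ee_pos: [0.5888, -0.0256, 0.2441]
orientation: [0.458, 0.534, -0.471, 0.532]
force: [-0.5, 1.0, -0.3]
grip_width: 0.002
```

```bash
python3 -c "
from h import *
c=shot('wrist','w24'); t=shot('top','t24')
X=np.array([.991,.134]);Y=np.array([-.134,.991]); S=np.array([.5727,.1019])
for y in (-.106,-.1,-.094): print(proj(c,[*(S+Y*y),.0675])[0].round(1))
a=load('top0')['image'];
d=cv2.absdiff(a,t['image']).max(2)
go([.5727,.1019,.2],7.7)
cv2.imwrite('pics/w24c.png',cv2.resize(c['image'][60:260,170:330],None,fx=3,fy=3,interpolation=0))"
```

```text
[255.1 150.8]
[255.2 144.5]
[255.2 138.1]
pos [ 0.5883 -0.0236  0.2441] hy 8.0 tilt [-0.015 -0.012 -1.   ] q6 -0.36 t 18.42
linear [ 0.0427  0.0028 -0.1269] yaw 0.3 (or other -179.7) rows>= 3.2 w 0.7 F [-0.3  0.2  0.5]
```

View pics/w24c.png

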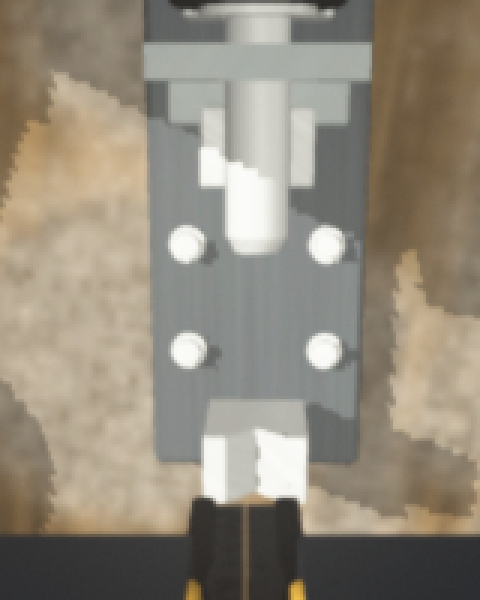

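View pics/t24.png

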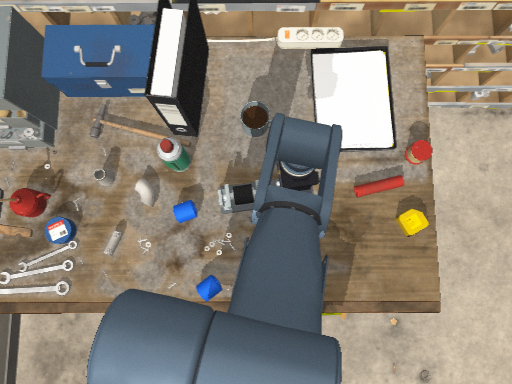

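The tail end sits at row ≈ 60+254/3 = 144.7, against 144.5 predicted for home. The bystanders in view haven't moved and the arm is clear, so I'm handing in.

```bash
python3 -c "
from h import *
print(job_done())"
```

```text
the job is handed in; nothing more can be done
None
```

The roller and axle are fitted to the stand, and I handed the job in at about 18.4 s of the 70 s allowed. `job_done()` gives no verdict, so what follows is from my own checks.

**What I did**
- I set the black roller in its saddle between the plates and let go.
- I laid the axle in the two V-blocks and let go. The scene and wrist pictures showed both parts lying as they should, with the axle clear of the near plate.
- I then pushed the axle in with closed fingers. It took about 7 N until the force rose to 20 N at the end stop, and I backed off.

**Last checks**
- **Axle:** its tail end was at image row 144.7, against 144.5 predicted for fully home, so within about 1 mm. It was seen passing through the near plate, the roller and the far plate.
- **Roller:** it lies between the plates, within about 2–4 mm of the seat along the axle line.
- **Robot:** the tool was clear and touching nothing, with outside force under 1 N.
- **Bystanders:** the pipe, mug, spray can and elbow look unmoved in the last top view. The tee was hidden by the arm there, but the scene picture just before showed it in place.

**What disagreed**
- Early top and wrist estimates of the roller's position along its bore differed by about 4–8 mm. The view of the roller in the gripper settled it.
- The top view put the stand about 3 mm off in x compared with the wrist views. I used the wrist views, which matched the sizes given.

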